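# Find the full pigment tin by weight and show its label to the reader

## Robot

A 6-joint arm with a two-finger parallel gripper is mounted at the origin on the work surface; the furniture and walls round the work are solid. World frame = base frame: x ahead of the robot, y to its left, z up, the work surface at z = 0. Lengths are in mm, angles in rad, forces in N, time in s.
With the tool pointing down it reaches from about 400 to 925 mm from the base axis. Payload 12.5 kg.
Tool frame: the origin (TCP) lies midway between the tips of the shut fingers; the grasp point (between the pads) lies 19 mm behind it; z points along the fingers, y is the line along which they close (so a half turn about z gives the same grasp; the last joint's range is limited). The gripper opens to 95 mm and grips with 3 to 60 N. Pads are 20 mm wide; open, the fingers measure 119 mm over their backs; the gripper's body (75 mm by 180 mm) begins 59 mm behind the grasp point.
Start: joints at [-1.324, 0.491, 1.559, -0, 1.092, -0.106], TCP at [215.978, -586.518, 187.761] pointing down, gripper open.
Joint ranges: [-3.1, 3.1], [-0.84, 2.19], [0.05, 2.79], [-1.13, 4.28], [0.06, 2.93], [-2.69, 2.69]. Speed limits (rad/s): [2.22, 2.22, 2.79, 3.14, 3.14, 3.14].

## Interface

Orientations are given as [roll, pitch, yaw] about the fixed x, y, z axes, in that order (R = Rz(yaw) Ry(pitch) Rx(roll)).
In Python, from cell import state, read_camera, job_done gives the robot as it stands.
- The arm moves only by the tool carry_out, never from a script. Its argument "moves" is a list of rows, each an object with "slide": the shift along the tool's x, y, z as a fraction of full scale, a list of three; "spin": the turn about the tool's z as a fraction of full scale. A call has 1 to 12 rows; each row shifts and turns the commanded pose from where the row before left it, along the tool's axes as they then stand; what a row does not reach is not made up. Full scale, the value 1, is 0.4 m for a shift and 30 degrees for a turn. A row lasts 1/12 s, in which the tool goes at most 41.7 mm and 7.16 degrees, less where a joint would pass 70% of its speed; a pose out of reach is approached as far as the arm can. A call with a number of a shift or a turn outside -1 to 1 is refused whole. A call with a gripper value outside its range is refused whole. "hand" is the closure, from 0 (fully open) to 1 (shut), set as the call begins (left out, the last holds). The fingers move at their own pace and stop on an object; the grip force is fixed at half the most. Time passes only in rows, so rows that do not move let the fingers close. It gives the time, the measured TCP pose, the force, the opening and the grip force at its end, in the units of the state.
- state(): the state, without advancing time (a new reading comes with each control period).
- read_camera(name): name is "scene" or "side" or "wrist"; returns a dict with "color" (384x512x3 uint8, red, green, blue), "K" (3x3 intrinsics, pixels), "k1" (the pictures are not rectified: a ray, as slopes to the right and down, at radius r is drawn at 1 + k1 r^2 times it, then the intrinsics apply), "R" (3x3) and "t" (3): a world point X has camera coordinates R X + t. Camera axes: x right, y down, z forward; pixel columns grow to the right and rows downward; lengths in mm; the calibration is good to about 2 mm. A picture is of the moment at which its call begins. There is no depth.
- job_done(): hands the job in; it is judged then, once.
The state is a dict: "t": time; "joints": joint angles; "qvel": joint speeds; "tau": joint torques, N m; "eef_pos": TCP position; "tcp_rot": TCP orientation; "ft_force": force on the tool from outside, world axes, zero at the start; "moment": the same for the moment, N m; "opening": opening from 0.0 (shut) to 1.0 (fully open); "grip_force": force on a finger pad.
Only numpy, scipy, OpenCV 4.12 (cv2) and the standard library are available. Lean on these libraries where they do the work, as an engineer would, in place of code of your own. Each camera call takes 0.05 s, during which the arm holds its last target. There are 200 camera calls.

## Task

One of the two like pigment tins is full, the other nearly empty. Lift the left tin (seen from the robot) about 5 cm off the table to feel its weight and stand it back upright, then lift the right one as high to compare; then take whichever is heavier and hold it upright in front of the label reader, level with the window, its label turned squarely to the window and about 5 cm from it. Finish while still holding it there, steady and touching nothing else, with the lighter tin standing upright on the table, and leave the other things where they are.

Things in the scene. Friction and masses are not known exactly. Their poses are not given: they have to be found in the camera images.
- tin_left_center (a point): The left tin (greater y): a round metal tin with a dark knurled screw lid, 51 mm in diameter, 62 mm high, upright on the table. A pale paper label covers part of its side; a steel rib 20 x 6 mm, 4 mm high, lies on the lid above the label. This point is its centre, 31 mm above its underside; z is the upright axis, x points from the centre out through the middle of the label.
- tin_right_center (a point): The right tin (smaller y): a round metal tin with a dark knurled screw lid, 51 mm in diameter, 62 mm high, upright on the table. A pale paper label covers part of its side; a steel rib 20 x 6 mm, 4 mm high, lies on the lid above the label. This point is its centre, 31 mm above its underside; z is the upright axis, x points from the centre out through the middle of the label.
- tin_left_label (a point): Middle of the left tin's label, on its side 25.5 mm from its axis and 31 mm above its underside; same axes as the tin's centre.
- tin_right_label (a point): Middle of the right tin's label, on its side 25.5 mm from its axis and 31 mm above its underside; same axes as the tin's centre.
- tin_left: The left tin as a whole. Its origin is the middle of its underside, x out through the label, z up. One tin weighs 0.35 to 0.60 kg, the other 0.10 to 0.20 kg; they look the same and either may be the heavy one. The closed-in contents may shift 2 mm.
- tin_right: The right tin as a whole. Its origin is the middle of its underside, x out through the label, z up. One tin weighs 0.35 to 0.60 kg, the other 0.10 to 0.20 kg; they look the same and either may be the heavy one. The closed-in contents may shift 2 mm.
- reader: The label reader: a grey housing 60 mm deep, 76 mm wide and 125 mm high on a dark foot plate 100 x 90 x 8 mm, fixed to the table; a dark window is in its front. Origin on the table under the middle of the housing; x points from the front to the back.
- reader_window (a point): Middle of the reader's window (48 x 32 mm, on the front face), 95 mm above the table; x points straight into the reader, y lies across the window, z is up. The space in front of the window is on the negative x side.
- mug_center (a point): A white mug, 78 x 110 mm, 94 mm high; its centre, 47 mm up. It is not part of the job. 
- ink_bottle_center (a point): A small dark dropper bottle, 25 mm in diameter, 80 mm high; its centre, 40 mm up. It is not part of the job. 
- tape_center (a point): A roll of tape, 94 mm in diameter, 25 mm high, lying flat; its centre, 12.5 mm up. It is not part of the job. 
There are look-alikes about, which are no part of the job. Leave any green or yellow look-alike of the reader alone.

How it is judged:
By the outcome, as a careful person would: the job done as asked, in the order asked, and still so for the second after the job is handed in, while the arm keeps its last pose, push and grip.
It also fails if it takes over 64 s, if anything falls off the work surface, if the arm or the gripper's body presses on something with over 40 N, if the wrist force passes 120 N, or if a joint passes its speed limit or range.

## Working session

There is one attempt and no reset: what is moved stays moved. The work goes in short steps, Python scripts to look and compute and a tool call to move; the robot and the scene stay as the last step left them, time stands still between calls to the robot, and variables do not carry over. Pictures are saved under pics/ and viewed, at most 10 in all, crops included, and the job is handed in when it is done.

Besides the shell and the picture viewer there is one more tool, called after "Emit:" as name(argument=value, ...), one argument or row to a line, values as JSON. carry_out: Moves the arm, as the interface text tells. Shift numbers are shares of 0.4 m and turn numbers shares of 30 degrees, none past 1 either way. Its arguments: {"type":"object","properties":{"moves":{"type":"array"},"hand":{"type":"number"}},"required":["moves"]}

```bash
mkdir -p pics; ls; python3 - <<'E'
from cell import state, read_camera
import cv2,numpy as np
print(state())
ims=[]
for n in ["scene","side","wrist"]:
    r=read_camera(n); cv2.imwrite(f"pics/{n}0.png",r["color"][:,:,::-1]); np.savez(f"{n}0.npz",**r)
    print(n,np.round(r["K"],1).tolist(),r["k1"],np.round(-r["R"].T@r["t"]).tolist(),np.round(r["R"][2],2))
E
```

```text
pics
{'t': 0.0, 'joints': array([-1.32361213e+00,  4.91591698e-01,  1.55947787e+00,  1.12714063e-05,
        1.09172674e+00, -1.05615694e-01]), 'qvel': array([ 6.10152171e-04,  8.06932732e-05,  1.21326893e-03, -3.81013012e-04,
        3.71663775e-05,  1.52886266e-03]), 'tau': array([-2.14311141e-03, -6.12648368e+01, -2.58183306e+01,  6.92420430e-02,
        4.83196741e-02, -1.18331259e-04]), 'eef_pos': array([ 215.89605615, -586.21076962,  187.13202569]), 'tcp_rot': array([-3.14039676e+00, -1.36829187e-04,  3.52794609e-01]), 'ft_force': array([-0.39014201, -0.24964215,  0.41039166]), 'moment': array([-0.00182085,  0.0211877 , -0.01563704]), 'grip_force': 0.0, 'opening': 0.9991788171473756}
scene [[416.0, 0.0, 255.7], [0.0, 416.0, 195.1], [0.0, 0.0, 1.0]] -0.10659027287852636 [65.0, 653.0, 641.0] [ 0.47 -0.67 -0.58]
side [[392.1, 0.0, 261.4], [0.0, 392.1, 201.4], [0.0, 0.0, 1.0]] -0.09535224103654638 [1309.0, -303.0, 769.0] [-0.73  0.31 -0.61]
wrist [[277.3, 0.0, 256.0], [0.0, 277.3, 193.0], [0.0, 0.0, 1.0]] -0.03514400276167588 [292.0, -557.0, 384.0] [-0.27 -0.1  -0.96]
```

View pics/scene0.png

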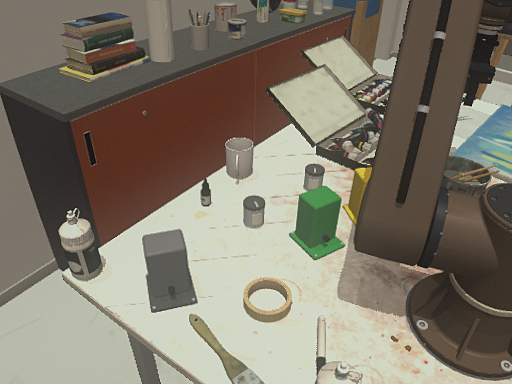

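View pics/side0.png

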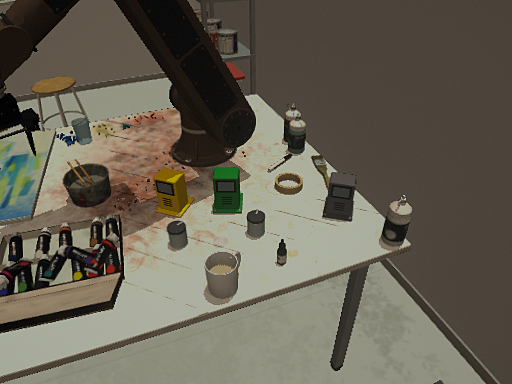

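The scene view shows tins at (254,211) and (315,177), the grey reader at (168,270), look-alike readers in green (320,220) and yellow (362,195), the bottle at (206,192), the mug at (239,158) and the tape at (268,299). In the side view the left tin is at (256,222), the right tin at (177,235), and the grey reader at (341,195) with its window facing the side camera.

Things that could be mistaken: the mug at side (222,273) and the bottle at (282,252) for a tin; the green (227,188) and yellow (172,190) readers for the grey one. I choose the two small grey cylinders and the grey reader, and check them in one close crop.

```bash
python3 - <<'E'
import cv2,numpy as np
S=cv2.imread("pics/scene0.png");D=cv2.imread("pics/side0.png")
def c(im,u,v,w,h,W,H): return cv2.resize(im[v:v+h,u:u+w],(W,H),interpolation=cv2.INTER_CUBIC)
a=np.hstack([c(D,230,200,50,50,266,300),c(D,152,210,50,50,266,300),c(D,315,165,50,60,268,300)])
b=np.hstack([c(S,230,187,50,50,266,300),c(S,290,155,50,50,266,300),c(S,135,225,70,90,268,300)])
cv2.imwrite("pics/crop.png",np.vstack([a,b]))
E
```

```text
(no output)
```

View pics/crop.png

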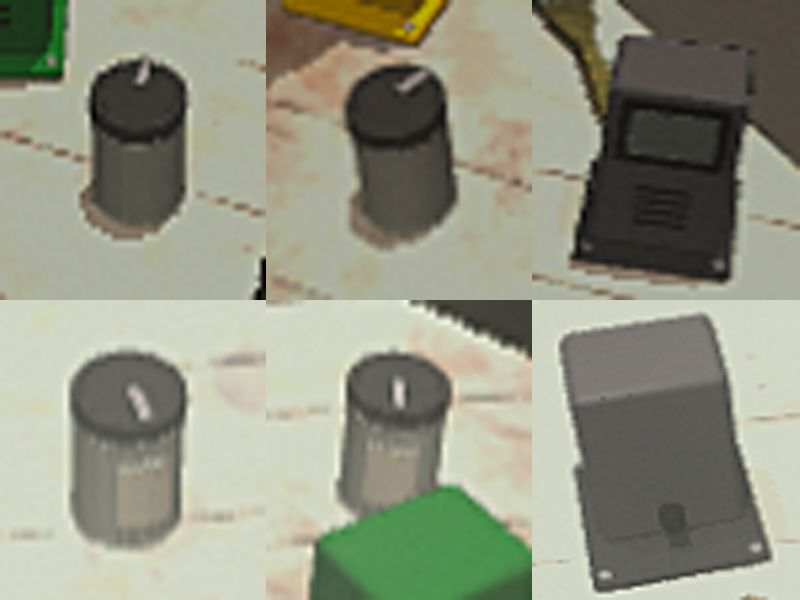

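The crop shows two like tins, with labels facing the scene camera and a rib on each lid, and the grey reader with its dark window at side (341,192). Now triangulate.

```bash
cat > h.py <<'E'
import numpy as np,cv2
def ray(r,u,v):
    K=r["K"];p=np.array([[(u-K[0,2])/K[0,0],(v-K[1,2])/K[1,1]]])
    q=cv2.undistortPoints(np.array([[[u,v]]],float),np.array(K,float),np.array([float(r["k1"]),0,0,0]))[0,0]
    d=r["R"].T@np.array([q[0],q[1],1]);return -r["R"].T@r["t"],d/np.linalg.norm(d)
def plane(r,u,v,z):
    c,d=ray(r,u,v);return c+d*(z-c[2])/d[2]
def tri(r1,a,r2,b):
    c1,d1=ray(r1,*a);c2,d2=ray(r2,*b)
    s=np.linalg.lstsq(np.c_[d1,-d2],c2-c1,rcond=None)[0]
    p,q=c1+s[0]*d1,c2+s[1]*d2;return (p+q)/2,np.linalg.norm(p-q)
def proj(r,X):
    c=r["R"]@X+r["t"];x=c[:2]/c[2];x=x*(1+r["k1"]*(x@x));return r["K"][:2,:2]@x+r["K"][:2,2]
E
python3 - <<'E'
from h import *
np.set_printoptions(precision=1,suppress=True)
S=np.load("scene0.npz");D=np.load("side0.npz")
print("L",tri(S,(254.1,202.7),D,(255.9,216.3)));print("R",tri(S,(314.8,170.3),D,(176.4,227.3)))
print("ribL",[plane(S,230+u/5.32,187+v/6,66) for u,v in((133,84),(146,118))])
print("ribR",[plane(S,290+u/5.32,155+v/6,66) for u,v in((132,76),(135,108))])
print("win",tri(D,(341.1,192.2),D,(341.1,192.2))[0] if 0 else [plane(D,315+u/5.36,165+v/5,95) for u,v in ((88,130),(140,136),(192,140))])
print("foot front",[plane(D,315+u/5.36,165+v/5,0) for u,v in((40,262),(198,280))])
print("foot rear",[plane(S,135+u/3.83,225+v/3.333,0) for u,v in((66,292),(240,258))])
# housing top-rear corners in scene & side
print("toprear",[plane(S,135+u/3.83,225+v/3.333,125) for u,v in((45,100),(190,78),(182,15),(30,40))])
E
```

```text
L (array([519.6,  11.4,  57.4]), np.float64(1.495222730759698))
R (array([ 478.4, -207.1,   55.8]), np.float64(0.6436540148678175))
ribL [array([514.9,  13.4,  66. ]), array([497.6,  27.6,  66. ])]
ribR [array([ 477.5, -204.1,   66. ]), array([ 463.4, -181.8,   66. ])]
win [array([540. , 241.6,  95. ]), array([555.9, 264.9,  95. ]), array([570.1, 289.1,  95. ])]
foot front [array([539.3, 222.7,   0. ]), array([588.6, 297.1,   0. ])]
foot rear [array([509.5, 351. ,   0. ]), array([457.9, 279.1,   0. ])]
toprear [array([525.1, 327.9, 125. ]), array([484., 274., 125.]), array([523.8, 238.2, 125. ]), array([567.3, 299.5, 125. ])]
```

Emit:
carry_out(
  moves=[
    {"slide": [0,0,-0.09],"spin": 0},
    {"slide": [0,0,-0.09],"spin": 0},
    {"slide": [0.078,-0.055,0],"spin": 0},
    {"slide": [0.078,-0.055,0],"spin": 0},
    {"slide": [0.078,-0.055,0],"spin": 0},
    {"slide": [0.078,-0.055,0],"spin": 0},
    {"slide": [0.078,-0.055,0],"spin": 0},
    {"slide": [0.078,-0.055,0],"spin": 0},
    {"slide": [0.078,-0.055,0],"spin": 0},
    {"slide": [0.078,-0.055,0],"spin": 0},
    {"slide": [0.078,-0.055,0],"spin": 0},
    {"slide": [0.078,-0.055,0],"spin": 0},
  ],
)

```text
t: 1.15
eef_pos: [433.4, -270.5, 259.8]
tcp_rot: [3.142, 0.0, 0.353]
ft_force: [1.1, 0.6, -0.4]
opening: 1.002
grip_force: 0.0
```

Emit:
carry_out(
  moves=[
    {"slide": [0.078,-0.055,0],"spin": 0},
    {"slide": [0.078,-0.055,0],"spin": 0},
    {"slide": [0,0,0],"spin": -0.23},
    {"slide": [0,0,0],"spin": -0.23},
    {"slide": [0,0,0],"spin": -0.23},
    {"slide": [0,0,0],"spin": -0.23},
    {"slide": [0,0,0],"spin": -0.23},
    {"slide": [0,0,0],"spin": -0.23},
    {"slide": [0,0,0],"spin": -0.23},
    {"slide": [0,0,0],"spin": -0.23},
    {"slide": [0,0,0],"spin": -0.23},
    {"slide": [0,0,0],"spin": -0.23},
  ],
)

```text
t: 2.15
eef_pos: [476.0, -209.3, 259.5]
tcp_rot: [-3.141, -0.0, 1.563]
ft_force: [-1.1, 0.2, -0.2]
opening: 1.001
grip_force: 0.0
```

Emit:
carry_out(
  moves=[
    {"slide": [0,0,0.05],"spin": -0.23},
    {"slide": [0,0,0.05],"spin": -0.23},
    {"slide": [0,0,0.05],"spin": -0.23},
    {"slide": [0,0,0.05],"spin": -0.23},
    {"slide": [0,0,0.05],"spin": -0.23},
    {"slide": [0,0,0],"spin": 0},
    {"slide": [0,0,0],"spin": 0},
  ],
)

```text
t: 2.73
eef_pos: [475.9, -209.3, 159.5]
tcp_rot: [-3.141, -0.002, 2.155]
ft_force: [-0.0, -0.4, 0.7]
opening: 0.997
grip_force: 0.0
```

```bash
python3 - <<'E'
from cell import state, read_camera
import cv2,numpy as np
from h import *
r=read_camera("wrist"); cv2.imwrite("pics/w1.png",r["color"][:,:,::-1]); np.savez("w1.npz",**r)
print(state()["eef_pos"],state()["tcp_rot"])
for X in ([478,-207,62],[520,11,62]): print(proj(r,np.array(X,float)))
E
```

```text
[ 476.3412027  -209.55579892  160.33252982] [3.14157710e+00 1.32600761e-04 2.15487856e+00]
[259.59612183 187.64799849]
[421.8734771   28.71916497]
```

View pics/w1.png

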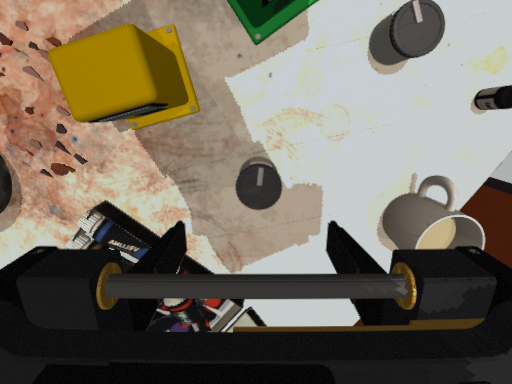

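The wrist picture shows the right tin's lid at (259,187) with its rib pointing up the picture, the left tin at (416,28), the yellow reader at (125,80), the paint box at (170,260) and the mug at (432,220). Measure the lids and ribs here, with the clearances.

```bash
cat >> h.py <<'E'
def lid(r,u,v,R=34):
    """lid circle and rib near pixel: centre px, radius, rib line ends"""
    g=cv2.cvtColor(r["color"],cv2.COLOR_RGB2GRAY);u0,v0=max(int(u)-R,0),max(int(v)-R,0)
    c=cv2.resize(g[v0:v0+2*R,u0:u0+2*R],None,fx=4,fy=4,interpolation=cv2.INTER_CUBIC)
    h=cv2.HoughCircles(cv2.GaussianBlur(c,(7,7),0),cv2.HOUGH_GRADIENT,1,200,param1=80,param2=15,minRadius=60,maxRadius=130)[0,0]
    m=np.zeros_like(c);cv2.circle(m,(int(h[0]),int(h[1])),int(h[2]*.9),255,-1)
    med=np.median(c[m>0]);b=((c>med+45)&(m>0)).astype(np.uint8)
    n,l,s,cc=cv2.connectedComponentsWithStats(b);k=1+np.argmax(s[1:,4])
    box=cv2.minAreaRect(np.argwhere(l==k)[:,::-1].astype(np.float32));P=cv2.boxPoints(box)
    e=[(P[0]+P[1])/2,(P[2]+P[3])/2,(P[1]+P[2])/2,(P[3]+P[0])/2]
    e=e[:2] if np.linalg.norm(e[0]-e[1])>np.linalg.norm(e[2]-e[3]) else e[2:]
    f=lambda p:(np.array(p)+.5)/4-.5+[u0,v0]
    return f(h[:2]),h[2]/4,[f(x) for x in e]
def tin(r,u,v,R=34,base=0):
    c,rad,e=lid(r,u,v,R);C=plane(r,*c,base+62);E=[plane(r,*x,base+66) for x in e]
    E.sort(key=lambda p:np.linalg.norm((p-C)[:2]));d=E[1]-E[0];m=(E[0]+E[1])/2-C
    print("lid px",c,"rad",rad,"C",C,"rib len",np.linalg.norm(d),"yaw axis",np.degrees(np.arctan2(d[1],d[0])),"yaw mid",np.degrees(np.arctan2(m[1],m[0])),np.linalg.norm(m[:2]))
    return c,C
E
python3 - <<'E'
from h import *
np.set_printoptions(precision=1,suppress=True)
r=np.load("w1.npz");S=np.load("scene0.npz");D=np.load("side0.npz")
a,_=tin(r,259,184);b,_=tin(r,416,30)
print("triR",tri(r,a,D,(176.4,227.3)),tri(r,a,S,(314.8,170.3)));print("triL",tri(r,b,D,(255.9,216.3)),tri(r,b,S,(254.1,202.7)))
for z in (0,60,100): print("box",z,[plane(r,*p,z) for p in((105,205),(245,295))])
print("yellow top",[plane(r,*p,125) for p in((72,122),(168,97))],"green foot",plane(r,258,44,0),"mug rim/handle",plane(r,390,230,94),plane(r,412,180,50))
print("yellow foot",plane(r,198,110,8),plane(r,135,128,8))
E
```

```text
lid px [258.2 185.5] rad 23.7 C [ 475.4 -205.8   62. ] rib len 19.663407468057553 yaw axis 118.1396052009899 yaw mid 115.55979269452027 11.515327173979518
lid px [413.   23.8] rad 31.475 C [510.    9.3  62. ] rib len 26.341006385625782 yaw axis -107.60940369305152 yaw mid -179.86475224922484 24.043751558864578
triR (array([ 476.7, -207.1,   54.2]), np.float64(0.8616163563804133)) (array([ 477. , -206.7,   56.5]), np.float64(1.6022331992806191))
triL (array([513. ,  14.8,  50.9]), np.float64(0.20997514001376963)) (array([514.2,  12.6,  58.8]), np.float64(6.8172476570367255))
box 0 [array([ 324.8, -358.8,    0. ]), array([ 563.5, -373.7,    0. ])]
box 60 [array([ 342.5, -322. ,   60. ]), array([ 540.9, -334.4,   60. ])]
box 100 [array([ 354.3, -297.4,  100. ]), array([ 525.9, -308.2,  100. ])]
yellow top [array([ 307.9, -231.2,  125. ]), array([ 365.6, -170.7,  125. ])] green foot [390.3 -77.6   0. ] mug rim/handle [ 610.7 -163.    94. ] [ 620.8 -105.5   50. ]
yellow foot [ 370.8 -179.3    8. ] [ 316.2 -240.5    8. ]
```

Emit:
carry_out(
  moves=[
    {"slide": [0.0675,0.065,0],"spin": 0},
    {"slide": [0.0675,0.065,0],"spin": 0},
    {"slide": [0.0675,0.065,0],"spin": 0},
    {"slide": [0.0675,0.065,0],"spin": 0},
    {"slide": [0.0675,0.065,0],"spin": 0},
    {"slide": [0.0675,0.065,0],"spin": 0},
    {"slide": [0,0,0],"spin": -0.2},
    {"slide": [0,0,0],"spin": -0.2},
    {"slide": [0,0,0],"spin": -0.2},
    {"slide": [0,0,0],"spin": 0},
    {"slide": [0,0,0],"spin": 0},
  ],
)

```text
t: 3.7
eef_pos: [516.4, 11.9, 160.8]
tcp_rot: [3.141, 0.002, 2.468]
ft_force: [-1.0, 0.2, -1.2]
opening: 1.002
grip_force: 0.0
```

```bash
python3 - <<'E'
from cell import state, read_camera
from h import *
np.set_printoptions(precision=2,suppress=True)
r=read_camera("wrist"); cv2.imwrite("pics/w2.png",r["color"][:,:,::-1]); np.savez("w2.npz",**r)
s=state();print(s["eef_pos"],s["tcp_rot"],s["joints"])
w1=np.load("w1.npz")
p=proj(r,np.array([516,13,62.]));print(p)
a,_=tin(r,*p)
print(tri(r,a,np.load("side0.npz"),(255.9,216.3)), tri(r,a,np.load("scene0.npz"),(254.1,202.7)))
for X in([556,265,95],[540,222,0],[588,297,0]):print(proj(r,np.array(X,float)))
E
```

```text
[516.31  11.81 160.62] [3.14 0.   2.47] [-0.11  0.37  1.86 -0.    0.91 -1.  ]
[256.82 186.93]
lid px [256. 187.] rad 22.875 C [515.5   12.24  62.  ] rib len 19.08637259332139 yaw axis 143.77273075076667 yaw mid 145.25435721985824 13.132262286497621
(array([517.38,  11.95,  55.22]), np.float64(1.9423099246651194)) (array([516.94,  12.25,  59.28]), np.float64(1.9385303337825333))
[505.12  61.46]
[402.75  85.24]
[473.96  78.65]
```

View pics/w2.png

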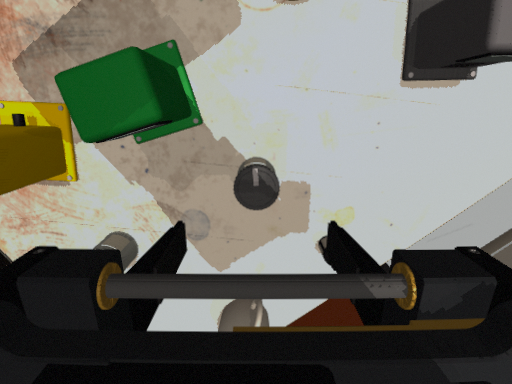

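The wrist picture shows the left tin's lid at (256,187), the grey reader's foot front corners at (403,80) and (475,78), the mug at (243,315), and the bottle near the right finger at (322,245). Check the bottle's clearance and the reader's foot from here.

```bash
python3 - <<'E'
from h import *
np.set_printoptions(precision=1,suppress=True)
r=np.load("w2.npz");S=np.load("scene0.npz");D=np.load("side0.npz")
B,e=tri(S,(206,181),D,(282.5,241));print("bottle top",B,e,"base",plane(S,206,204,0),plane(D,281,263,0))
for n,y in(("L",144.5),):
    a=np.radians(y-90);u=np.array([np.cos(a),np.sin(a)]);d=B[:2]-[515.5,12];print("along close",d@u,"across",d@[-u[1],u[0]])
f=[plane(r,403,81,0),plane(r,475,79,0)];print("foot front",f,np.linalg.norm(f[0]-f[1]),np.degrees(np.arctan2(*(f[1]-f[0])[1::-1])))
f=[plane(r,403,81,8),plane(r,475,79,8)];print("foot front z8",f,np.linalg.norm(f[0]-f[1]))
E
```

```text
bottle top [654.   29.8  73.1] 3.121617933793886 base [658.2  27.8   0. ] [662.1  26.2   0. ]
along close 94.94390705809795 across -102.42589393595148
foot front [array([536. , 224.7,   0. ]), array([589.2, 297.9,   0. ])] 90.44528683686265 53.95749626211803
foot front z8 [array([534. , 221.1,   8. ]), array([586.1, 292.6,   8. ])] 88.41917607912772
```

Emit:
carry_out(
  moves=[
    {"slide": [0,0,0.08],"spin": -0.1},
    {"slide": [0,0,0.08],"spin": 0},
    {"slide": [0,0,0.08],"spin": 0},
    {"slide": [0,0,0.06],"spin": 0},
    {"slide": [0,0,0.05],"spin": 0},
    {"slide": [0,0,0],"spin": 0},
    {"slide": [0,0,0],"spin": 0},
  ],
)

```text
t: 4.33
eef_pos: [515.9, 11.7, 19.7]
tcp_rot: [-3.141, -0.001, 2.523]
ft_force: [0.3, -0.1, 1.0]
opening: 1.003
grip_force: 0.0
```

Emit:
carry_out(
  moves=[
    {"slide": [0,0,0],"spin": 0},
    {"slide": [0,0,0],"spin": 0},
    {"slide": [0,0,0],"spin": 0},
    {"slide": [0,0,0],"spin": 0},
    {"slide": [0,0,0],"spin": 0},
    {"slide": [0,0,0],"spin": 0},
    {"slide": [0,0,0],"spin": 0},
    {"slide": [0,0,0],"spin": 0},
    {"slide": [0,0,0],"spin": 0},
    {"slide": [0,0,0],"spin": 0},
  ],
  hand=1,
)

```text
t: 5.17
eef_pos: [516.0, 11.9, 19.8]
tcp_rot: [3.142, 0.0, 2.526]
ft_force: [-0.6, 1.3, 2.6]
opening: 0.529
grip_force: 30.0
```

```bash
python3 -c "
from cell import state
s=state();print(s)"
```

```text
{'t': 5.1667, 'joints': array([-1.04893135e-01,  5.83686159e-01,  1.97976077e+00, -1.33773984e-04,
        5.77911596e-01, -1.05965067e+00]), 'qvel': array([ 0.00044443,  0.00039477,  0.00012716,  0.00284149,  0.00040722,
       -0.00099675]), 'tau': array([-2.30544792e-01, -5.39525020e+01, -1.36871409e+01, -2.48716003e-02,
       -1.45462534e-02, -5.88126059e-03]), 'eef_pos': array([516.04584264,  11.9131846 ,  19.82541051]), 'tcp_rot': array([3.14154189e+00, 2.39958947e-04, 2.52566590e+00]), 'ft_force': array([-0.61257723,  1.27278909,  2.63484534]), 'moment': array([ 0.02898351, -0.10938242, -0.06335447]), 'grip_force': 30.0008225440979, 'opening': 0.5292093917211886}
```

Emit:
carry_out(
  moves=[
    {"slide": [0,0,-0.02],"spin": 0},
    {"slide": [0,0,-0.025],"spin": 0},
    {"slide": [0,0,-0.03],"spin": 0},
    {"slide": [0,0,-0.03],"spin": 0},
    {"slide": [0,0,-0.02],"spin": 0},
    {"slide": [0,0,0],"spin": 0},
    {"slide": [0,0,0],"spin": 0},
    {"slide": [0,0,0],"spin": 0},
    {"slide": [0,0,0],"spin": 0},
    {"slide": [0,0,0],"spin": 0},
    {"slide": [0,0,0],"spin": 0},
    {"slide": [0,0,0],"spin": 0},
  ],
)

```text
t: 6.17
eef_pos: [515.8, 11.9, 69.4]
tcp_rot: [-3.141, -0.001, 2.526]
ft_force: [-0.9, 0.1, -0.2]
opening: 0.531
grip_force: 30.0
```

```bash
python3 -c "
from cell import state,read_camera
F=[]
for i in range(6):
    read_camera('side');s=state();F.append(s['ft_force'][2])
print(F,s['eef_pos'],s['moment'],s['tau'])"
```

```text
[np.float64(-1.3881594473954804), np.float64(-1.4952324484107828), np.float64(-2.6608963526297624), np.float64(-1.910734056621557), np.float64(-1.8757474848126092), np.float64(-1.15736052896921)] [515.94503049  11.93880936  69.67367576] [ 0.06925438 -0.11171303  0.00068668] [-2.20344169e-03 -5.40523124e+01 -1.75868332e+01  3.91781941e-03
  8.54552980e-02 -3.57036448e-06]
```

Emit:
carry_out(
  moves=[
    {"slide": [0,0,0.02],"spin": 0},
    {"slide": [0,0,0.03],"spin": 0},
    {"slide": [0,0,0.03],"spin": 0},
    {"slide": [0,0,0.02],"spin": 0},
    {"slide": [0,0,0.015],"spin": 0},
    {"slide": [0,0,0.005],"spin": 0},
    {"slide": [0,0,0.005],"spin": 0},
    {"slide": [0,0,0],"spin": 0},
    {"slide": [0,0,0],"spin": 0},
    {"slide": [0,0,0],"spin": 0},
  ],
)

```text
t: 7.3
eef_pos: [516.2, 11.9, 20.0]
tcp_rot: [3.141, 0.001, 2.526]
ft_force: [0.0, 0.3, -1.8]
opening: 0.533
grip_force: 30.0
```

Emit:
carry_out(
  moves=[
    {"slide": [0,0,0],"spin": 0},
    {"slide": [0,0,0],"spin": 0},
    {"slide": [0,0,0],"spin": 0},
    {"slide": [0,0,0],"spin": 0},
    {"slide": [0,0,0],"spin": 0},
    {"slide": [0,0,0],"spin": 0},
    {"slide": [0,0,0],"spin": 0},
    {"slide": [0,0,0],"spin": 0},
  ],
  hand=0,
)

```text
t: 7.97
eef_pos: [516.0, 11.9, 19.7]
tcp_rot: [-3.142, 0.0, 2.526]
ft_force: [0.0, 0.5, -0.4]
opening: 0.989
grip_force: 0.0
```

Emit:
carry_out(
  moves=[
    {"slide": [0,0,-0.03],"spin": 0},
    {"slide": [0,0,-0.06],"spin": 0},
    {"slide": [0,0,-0.08],"spin": 0},
    {"slide": [0,0,-0.08],"spin": 0},
    {"slide": [0,0,-0.08],"spin": 0},
    {"slide": [0,0,-0.02],"spin": 0},
    {"slide": [0,0,0],"spin": 0},
    {"slide": [0,0,0],"spin": 0},
  ],
)

```text
t: 8.63
eef_pos: [515.7, 12.0, 159.3]
tcp_rot: [-3.142, 0.0, 2.526]
ft_force: [-0.1, -0.1, -1.6]
opening: 0.996
grip_force: 0.0
```

```bash
python3 - <<'E'
from cell import state, read_camera
from h import *
np.set_printoptions(precision=2,suppress=True)
r=read_camera("wrist"); cv2.imwrite("pics/w3.png",r["color"][:,:,::-1]); np.savez("w3.npz",**r)
s=state();print(s["t"],s["eef_pos"],s["tcp_rot"])
tin(r,*proj(r,np.array([516,12,62.])))
C=np.array([475.4,-205.8]);d=C-s["eef_pos"][:2];y=s["tcp_rot"][2]
print("tool d",d@[np.cos(y),np.sin(y)],d@[np.sin(y),-np.cos(y)])
E
```

```text
8.6833 [515.36  11.97 158.59] [-3.14 -0.    2.53]
lid px [256.5  187.75] rad 23.275 C [515.31  12.5   62.  ] rib len 19.01930278834189 yaw axis 144.7292011065739 yaw mid 145.36079301158853 12.748023956623772
tool d -93.18926458932668 -200.841561747146
```

Emit:
carry_out(
  moves=[
    {"slide": [-0.039,-0.084,0],"spin": 0},
    {"slide": [-0.039,-0.084,0],"spin": 0},
    {"slide": [-0.039,-0.084,0],"spin": 0},
    {"slide": [-0.039,-0.084,0],"spin": 0},
    {"slide": [-0.039,-0.084,0],"spin": 0},
    {"slide": [-0.039,-0.084,0],"spin": 0},
    {"slide": [0,0,0],"spin": 0.225},
    {"slide": [0,0,0],"spin": 0.225},
    {"slide": [0,0,0],"spin": 0.225},
    {"slide": [0,0,0],"spin": 0.225},
    {"slide": [0,0,0],"spin": 0},
    {"slide": [0,0,0],"spin": 0},
  ],
)

```text
t: 9.68
eef_pos: [475.5, -206.5, 158.4]
tcp_rot: [-3.14, -0.002, 2.058]
ft_force: [0.9, -0.3, 0.2]
opening: 1.0
grip_force: 0.0
```

```bash
python3 - <<'E'
from cell import state, read_camera
from h import *
np.set_printoptions(precision=2,suppress=True)
r=read_camera("wrist"); cv2.imwrite("pics/w4.png",r["color"][:,:,::-1]); np.savez("w4.npz",**r)
s=state();print(s["t"],s["eef_pos"],s["tcp_rot"],np.degrees(s["tcp_rot"][2]))
c,C=tin(r,*proj(r,np.array([475.4,-205.8,62.])))
w1=np.load("w1.npz")
d=C[:2]-s["eef_pos"][:2];y=s["tcp_rot"][2]
print("tool d",d@[np.cos(y),np.sin(y)],d@[np.sin(y),-np.cos(y)])
E
```

```text
9.7333 [ 475.59 -206.5   158.66] [-3.14 -0.    2.06] 117.95695297000007
lid px [257.5 188.5] rad 23.075 C [ 475.95 -206.22   62.  ] rib len 18.77770199820083 yaw axis 117.04292232937512 yaw mid 116.70447401436853 12.317058032575291
tool d 0.07477387377887082 0.4554238808861666
```

Emit:
carry_out(
  moves=[
    {"slide": [0,0,0.08],"spin": 0.03},
    {"slide": [0,0,0.08],"spin": 0},
    {"slide": [0,0,0.08],"spin": 0},
    {"slide": [0,0,0.06],"spin": 0},
    {"slide": [0,0,0.047],"spin": 0},
    {"slide": [0,0,0],"spin": 0},
    {"slide": [0,0,0],"spin": 0},
  ],
)

```text
t: 10.32
eef_pos: [475.5, -206.4, 20.3]
tcp_rot: [-3.14, -0.002, 2.041]
ft_force: [0.3, -0.2, 0.8]
opening: 1.0
grip_force: 0.0
```

Emit:
carry_out(
  moves=[
    {"slide": [0,0,0],"spin": 0},
    {"slide": [0,0,0],"spin": 0},
    {"slide": [0,0,0],"spin": 0},
    {"slide": [0,0,0],"spin": 0},
    {"slide": [0,0,0],"spin": 0},
    {"slide": [0,0,0],"spin": 0},
    {"slide": [0,0,0],"spin": 0},
    {"slide": [0,0,0],"spin": 0},
    {"slide": [0,0,0],"spin": 0},
    {"slide": [0,0,0],"spin": 0},
  ],
  hand=1,
)

```text
t: 11.15
eef_pos: [476.2, -206.8, 21.1]
tcp_rot: [3.141, 0.001, 2.039]
ft_force: [1.3, 1.4, 2.9]
opening: 0.535
grip_force: 30.0
```

Emit:
carry_out(
  moves=[
    {"slide": [0,0,-0.02],"spin": 0},
    {"slide": [0,0,-0.025],"spin": 0},
    {"slide": [0,0,-0.03],"spin": 0},
    {"slide": [0,0,-0.03],"spin": 0},
    {"slide": [0,0,-0.02],"spin": 0},
    {"slide": [0,0,0],"spin": 0},
    {"slide": [0,0,0],"spin": 0},
    {"slide": [0,0,0],"spin": 0},
    {"slide": [0,0,0],"spin": 0},
    {"slide": [0,0,0],"spin": 0},
    {"slide": [0,0,0],"spin": 0},
    {"slide": [0,0,0],"spin": 0},
  ],
)

```text
t: 12.15
eef_pos: [475.8, -206.7, 70.6]
tcp_rot: [-3.141, -0.0, 2.039]
ft_force: [0.7, -0.7, -5.2]
opening: 0.53
grip_force: 30.0
```

```bash
python3 -c "
from cell import state,read_camera
import cv2
F=[]
for i in range(6):
    r=read_camera('side');s=state();F.append(round(s['ft_force'][2],2))
cv2.imwrite('pics/side1.png',r['color'][:,:,::-1])
print(s['t'],F,s['eef_pos'],s['tcp_rot'],s['opening'],s['tau'])"
```

```text
12.45 [np.float64(-4.45), np.float64(-4.91), np.float64(-4.67), np.float64(-4.42), np.float64(-4.17), np.float64(-4.91)] [ 475.89361334 -206.71090084   70.91945896] [-3.14157468e+00  7.86986879e-05  2.03878702e+00] 0.524942289829626 [-2.00137605e-03 -5.58689189e+01 -1.84744191e+01  4.01233105e-03
  7.68714049e-02 -3.21956963e-05]
```

Left weighs about 0.18 kg (1.7 N) and right about 0.47 kg (4.6 N), so the right tin is the heavy one. I keep hold of it, raise it and carry it towards the reader.

Emit:
carry_out(
  moves=[
    {"slide": [0,0,-0.04],"spin": 0},
    {"slide": [0,0,-0.07],"spin": 0},
    {"slide": [0,0,-0.07],"spin": 0},
    {"slide": [0,0,-0.045],"spin": 0},
    {"slide": [0.03,0.034,0],"spin": 0},
    {"slide": [0.058,0.068,0],"spin": 0},
    {"slide": [0.058,0.068,0],"spin": 0},
    {"slide": [0.058,0.068,0],"spin": 0},
    {"slide": [0.058,0.068,0],"spin": 0},
    {"slide": [0.058,0.068,0],"spin": 0},
    {"slide": [0.058,0.068,0],"spin": 0},
    {"slide": [0.058,0.068,0],"spin": 0},
  ],
)

```text
t: 13.45
eef_pos: [579.5, 42.8, 160.9]
tcp_rot: [-3.141, 0.0, 2.039]
ft_force: [0.4, -0.7, -4.0]
opening: 0.529
grip_force: 30.0
```

Emit:
carry_out(
  moves=[
    {"slide": [0.058,0.068,0],"spin": 0},
    {"slide": [0.058,0.068,0],"spin": 0},
    {"slide": [0.058,0.068,0],"spin": 0},
    {"slide": [0.05,0.06,0],"spin": 0},
    {"slide": [0.03,0.034,0],"spin": 0},
    {"slide": [0,0,0],"spin": -0.2},
    {"slide": [0,0,0],"spin": -0.23},
    {"slide": [0,0,0],"spin": -0.23},
    {"slide": [0,0,0],"spin": -0.23},
    {"slide": [0,0,0],"spin": 0},
    {"slide": [0,0,0],"spin": 0},
    {"slide": [0,0,0],"spin": 0},
  ],
)

```text
t: 14.45
eef_pos: [639.8, 185.4, 160.8]
tcp_rot: [-3.141, -0.0, 2.501]
ft_force: [0.0, 0.6, -4.4]
opening: 0.528
grip_force: 30.0
```

```bash
python3 - <<'E'
from cell import state, read_camera
from h import *
np.set_printoptions(precision=2,suppress=True)
r=read_camera("wrist"); cv2.imwrite("pics/w5.png",r["color"][:,:,::-1]); np.savez("w5.npz",**r)
q=read_camera("side"); np.savez("side5.npz",**q)
s=state();print(s["t"],s["eef_pos"],s["tcp_rot"],np.degrees(s["tcp_rot"][2]),s["opening"],s["ft_force"],s["joints"])
p=proj(q,np.array([556,265,95.]));print(p)
a=r["color"][:,:,::-1];D=q["color"][:,:,::-1]
u,v=p.astype(int);b=cv2.resize(D[v-48:v+48,u-36:u+36],(288,384),interpolation=cv2.INTER_CUBIC)
cv2.imwrite("pics/m5.png",np.hstack([a,b]));print(u-36,v-48)
E
```

```text
14.55 [639.78 185.35 160.86] [-3.14 -0.    2.5 ] 143.35882644454665 0.5281630297885116 [ 0.7   0.36 -3.91] [ 0.18  0.58  1.48 -0.    1.09 -0.75]
[341.17 192.2 ]
305 144
```

View pics/m5.png

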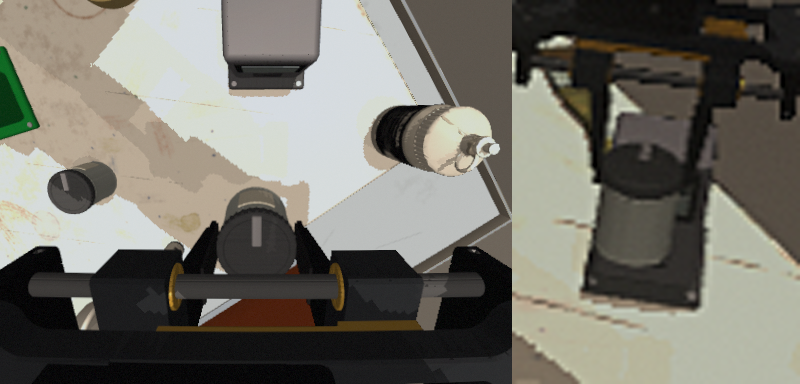

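The picture shows the reader from above: housing top's sides at u≈222 and 320, front top edge at v≈60, foot front edge at v≈90 (u 230–303). The held tin's lid is at (257,245) with its rib pointing up the picture at the reader, the lighter tin stands at (80,188), and the bottle is at (175,247). Fit those edges.

```bash
cat > rd.py <<'E'
from h import *
def edge(g,lines,lo,hi,axis,sign):
    """steepest step (sign) along rows/cols -> robust line points"""
    P=[]
    for k in lines:
        p=(g[lo:hi,k] if axis==0 else g[k,lo:hi]).astype(float);d=np.diff(cv2.GaussianBlur(p[:,None],(1,5),1).ravel())*sign
        i=int(np.argmax(d));o=0
        if 0<i<len(d)-1:
            den=d[i-1]-2*d[i]+d[i+1];o=.5*(d[i-1]-d[i+1])/den if den else 0
        x=lo+i+.5+o;P.append((k,x) if axis==0 else (x,k))
    P=np.array(P,np.float32);a,b,c,d=cv2.fitLine(P,cv2.DIST_HUBER,0,.01,.01).ravel()
    t=(P-[c,d])@[a,b];return np.array([c,d])+np.outer([t.min(),t.max()],[a,b]),np.abs((P-[c,d])@[-b,a]).mean()
E
python3 - <<'E'
from rd import *
np.set_printoptions(precision=2,suppress=True)
r=np.load("w5.npz");g=cv2.cvtColor(r["color"],cv2.COLOR_RGB2GRAY)
def rep(n,a,z):
    p,e=a;X=[plane(r,*q,z)[:2] for q in p];d=X[1]-X[0];print(n,p.ravel(),"res",round(float(e),2),"pts",X[0],X[1],"dir",np.degrees(np.arctan2(d[1],d[0]))%180);return X
f=rep("foot",edge(g,range(238,298),82,100,0,1),0)
l=rep("left",edge(g,range(4,42),212,235,1,-1),125);R=rep("right",edge(g,range(4,42),308,332,1,1),125)
t=rep("topfront",edge(g,range(245,298),48,72,0,-1),125)
print(g[40:96:2,270],g[20,214:232:2],g[20,310:330:2])
E
```

```text
foot [238.    89.24 297.    88.71] res 0.11 pts [540.58 231.52] [582.87 289.35] dir 53.82469041763811
left [220.58   4.   221.74  41.  ] res 0.06 pts [496.89 258.99] [516.98 244.14] dir 143.53134190365486
right [319.65  41.   321.22   4.  ] res 0.07 pts [561.26 303.72] [541.08 318.5 ] dir 143.79956511826668
topfront [245.    59.54 297.15  60.53] res 0.51 pts [537.93 250.34] [562.45 282.14] dir 52.362441185097616
[140 141 141 142 141 143 142 130 119 100  74  47  28  68  46  50  43  22
  26  54  58  56  57  57  41 174 174 175] [218 217 217 216  65 101 120 132 137] [139 139 137 121 107 110 217 218 218 219]
```

```bash
python3 - <<'E'
from h import *
np.set_printoptions(precision=2,suppress=True)
a=np.array([-.806,.592]);n=np.array([.592,.806])
r=np.load("w5.npz");g=cv2.cvtColor(r["color"],cv2.COLOR_RGB2GRAY)
print(g[58:92,270]);print(g[58:92,235]);print(g[58:92,290])
for z,v in((8,76),(8,77),(8,78),(8,88.5),(0,89),(125,60),(125,62),(125,64),(95,66)):
    X=plane(r,270,v,z)[:2];print(z,v,"along",X@a,"lat",X@n)
D=np.load("side0.npz")
# window outer bezel & foot in side view (initial picture, unobstructed), foot front ends as reference
for nm,u,v,z in(("foot",40,262,0),("foot",198,280,0),("winL",88,130,95),("winR",192,140,95),("win",140,136,95)):
    X=plane(D,315+u/5.36-.5,165+v/5-.5,z)[:2];print(nm,"along",X@a,"lat",X@n)
gs=cv2.cvtColor(D["color"],cv2.COLOR_RGB2GRAY);print(gs[180:224:1,341])
print(gs[192,325:360])
print("tin lid held",[tin(r,257,243,44,139)])
E
```

```text
[100  88  74  58  47  39  28  16  68  67  46  51  50  50  43  29  22  20
  26  45  54  57  58  57  56  57  57  58  57  50  41 136 174 173]
[ 94  83  70  52  48  41  30  15   9  16  30  34  38  37  39  39  40  41
  51  55  56  56  57  95 125 137 135 124  64  49  41  93 173 174]
[102  90  76  60  46  37  27  13  86  89  45  52  53  49  43  37  37  40
  38  44  54  57  56  56  60  57  56  57  55  50  40 124 201 203]
8 76 along -284.74353250435723 lat 545.0250674470839
8 77 along -285.844812931433 lat 545.031186994685
8 78 along -286.9478983927936 lat 545.0373326252384
8 88.5 along -298.6412628072811 lat 545.1034531252762
0 89 along -298.66943382503473 lat 545.4846993691101
125 60 along -285.83811880834025 lat 539.4610250001572
125 62 along -287.2667573441331 lat 539.4686359434311
125 64 along -288.6998935896397 lat 539.4763138489491
95 66 along -285.95570461190664 lat 540.889503547279
foot along -300.7801025508186 lat 497.0118480359598
foot along -296.5310838862716 lat 586.3109773642833
winL along -290.0519740528374 lat 512.7768434984192
winR along -286.278655184115 lat 568.9520095744888
win along -289.16137334674727 lat 540.9932886087898
[ 78  79  79  83  53  39  20  18  54  55  54  53  54  51  55  55  67  19
  26  46  45  44  44  26  44  28  39  36  38  42  31  46  46  45  43  40
  41  40  38  38 117 127 181 176]
[173 179 169  46  38  42  22  38  67  56  53  55  54  56  54  55  54  56
  55  53  54  54  53  56  41  18  31  37  23 144 187 180 185 108  53]
lid px [254.   231.25] rad 30.15 C [629.5  191.12 201.  ] rib len 19.106807591778487 yaw axis 143.29626444340875 yaw mid 104.83315768355148 2.34253473893925
tin lid held [(array([254.  , 231.25]), array([629.5 , 191.12, 201.  ]))]
```

```bash
python3 - <<'E'
from h import *
np.set_printoptions(precision=1,suppress=True)
a=np.array([-.806,.592]);n=np.array([.592,.806])
S=np.load("scene0.npz");D=np.load("side0.npz")
for nm,s,d in(("top",(72,212),(403,197)),("base",(86,270),(394,238))):
    X,e=tri(S,s,D,d);print(nm,X,e,"from target along",X[:2]@a+362.5,"lat",X[:2]@n-540.7)
E
```

```text
top [702.6 355.8 153.7] 1.663473511075728 from target along 6.8532925699881275 lat 162.03403484193132
base [702.5 364.3   3.3] 3.7184830481802056 from target along 11.913235220549666 lat 168.790526183344
```

Emit:
carry_out(
  moves=[
    {"slide": [0,0.01,0.03],"spin": -0.01},
    {"slide": [0,0.01,0.05],"spin": 0},
    {"slide": [0,0.011,0.05],"spin": 0},
    {"slide": [0,0,0.04],"spin": 0},
    {"slide": [0,0,0.02],"spin": 0},
    {"slide": [0.02,0,0],"spin": 0},
    {"slide": [0.03,0,0],"spin": 0},
    {"slide": [0.03,0,0],"spin": 0},
    {"slide": [0.02,0,0],"spin": 0},
    {"slide": [0.009,0,0],"spin": 0},
    {"slide": [0,0,0],"spin": 0},
    {"slide": [0,0,0],"spin": 0},
  ],
)

```text
t: 15.55
eef_pos: [612.2, 221.4, 85.6]
tcp_rot: [3.141, 0.001, 2.511]
ft_force: [0.1, 0.7, -3.8]
opening: 0.529
grip_force: 30.0
```

```bash
python3 - <<'E'
from cell import state, read_camera
from h import *
np.set_printoptions(precision=2,suppress=True)
r=read_camera("wrist"); np.savez("w6.npz",**r)
q=read_camera("side"); c=read_camera("scene");np.savez("side6.npz",**q); np.savez("scene6.npz",**c)
s=state();print(s["t"],s["eef_pos"],s["tcp_rot"],np.degrees(s["tcp_rot"][2]),s["opening"],s["ft_force"])
p=proj(q,np.array([612.3,221.2,95.]));u,v=p.astype(int);print(u-36,v-48)
b=cv2.resize(q["color"][v-48:v+48,u-36:u+36],(288,384),interpolation=cv2.INTER_CUBIC)
cv2.imwrite("pics/m6.png",np.hstack([r["color"],b])[:,:,::-1])
E
```

```text
15.7 [612.38 220.92  85.04] [3.14 0.   2.51] 143.7947760503439 0.5282976173745892 [-0.42 -0.04 -5.5 ]
302 158
```

View pics/m6.png

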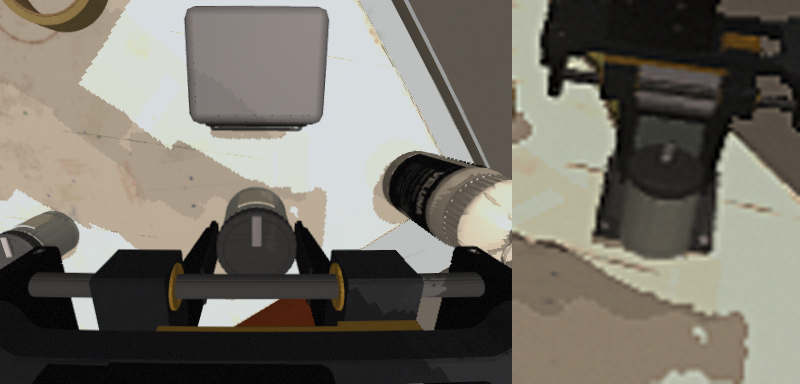

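The tin is held before the window, lid at (257,245) with its rib straight at the reader. The reader's housing front edge is at v≈123, with sides at u≈187 and 328, and the lighter tin is at (40,238). A last numerical check of gap, height and squareness.

```bash
python3 - <<'E'
from rd import *
np.set_printoptions(precision=2,suppress=True)
a=np.array([-.806,.592]);n=np.array([.592,.806])
r=np.load("w6.npz");g=cv2.cvtColor(r["color"],cv2.COLOR_RGB2GRAY)
def rep(nm,e,z):
    X=[plane(r,*q,z)[:2] for q in e[0]];d=X[1]-X[0];print(nm,e[0].ravel(),round(float(e[1]),2),"along",[x@a for x in X],"lat",[x@n for x in X],"dir",np.degrees(np.arctan2(d[1],d[0]))%180)
rep("front",edge(g,range(215,300),112,126,0,-1),125)
rep("left",edge(g,range(30,100),176,205,1,-1),115);rep("right",edge(g,range(30,100),312,340,1,1),115)
print(g[112:136,255])
# rib: bright blob within lid
m=np.zeros_like(g);m[212:260,240:275]=(g[212:260,240:275]>150)*255
k,l,s,cc=cv2.connectedComponentsWithStats(m);i=1+np.argmax(s[1:,4]);b=cv2.minAreaRect(np.argwhere(l==i)[:,::-1].astype(np.float32));P=cv2.boxPoints(b)
P=P[np.argsort(P[:,1])];top,bot=P[:2].mean(0),P[2:].mean(0)
X=[plane(r,*q,130) for q in(top,bot)];d=X[0]-X[1];print("rib",b,np.linalg.norm(d),"dir",np.degrees(np.arctan2(d[1],d[0])),"mid along",(X[0]+X[1])[:2]@a/2,"lat",(X[0]+X[1])[:2]@n/2)
# lid height from two views: lid centre via side view and scene
for z in(120,126,132):print(z,"lid centre px side",proj(np.load("side6.npz"),np.array([612.3,221.2,z])),"wrist",proj(r,np.array([612.3,221.2,z])))
h=cv2.HoughCircles(cv2.GaussianBlur(g[195:290,205:310],(5,5),0),cv2.HOUGH_GRADIENT,1,200,param1=60,param2=12,minRadius=30,maxRadius=46);print("lid",h[0,0]+[205,195,0])
E
```

```text
front [215.   122.07 299.   122.51] 0.23 along [np.float64(-285.55436537781424), np.float64(-285.67424274005214)] lat [np.float64(517.843516494488), np.float64(564.0809897046915)] dir 53.55449375785735
left [184.33  30.   187.95  99.01] 0.07 along [np.float64(-237.32652667705437), np.float64(-273.07941565155295)] lat [np.float64(501.54709787293876), np.float64(501.3506800299692)] dir 143.38827487410148
right [323.73  99.01 328.15  30.02] 0.08 along [np.float64(-272.8908854931776), np.float64(-237.13577568154255)] lat [np.float64(579.2255263092216), np.float64(579.3042765828011)] dir 143.57684787163504
[127 123 114 100 111 104 100  93  87  76  61  46  28  22  50  68  49  43
  85 140 159 157 159 159]Traceback (most recent call last):
  File "<stdin>", line 12, in <module>
    return _wrapfunc(a, 'argmax', axis=axis, out=out, **kwds)
    return bound(*args, **kwds)
ValueError: attempt to get argmax of an empty sequence
```

```bash
python3 - <<'E'
from rd import *
np.set_printoptions(precision=2,suppress=True)
a=np.array([-.806,.592]);n=np.array([.592,.806])
r=np.load("w6.npz");g=cv2.cvtColor(r["color"],cv2.COLOR_RGB2GRAY)
w=g[208:262,240:275];_,t=cv2.threshold(w,0,255,cv2.THRESH_BINARY+cv2.THRESH_OTSU);m=np.zeros_like(g);m[208:262,240:275]=t
k,l,s,cc=cv2.connectedComponentsWithStats(m);o=[i for i in range(1,k) if abs(cc[i][0]-257)<6 and abs(cc[i][1]-232)<8 and s[i,4]>50];print(s[1:],cc[1:])
P=np.argwhere(l==o[0])[:,::-1].astype(np.float32);b=cv2.minAreaRect(P);q=cv2.boxPoints(b);q=q[np.argsort(q[:,1])]
X=[plane(r,*x,130) for x in(q[:2].mean(0),q[2:].mean(0))];d=X[0]-X[1];M=(X[0]+X[1])[:2]/2
print("rib",b,"len",np.linalg.norm(d),"dir",np.degrees(np.arctan2(d[1],d[0])),"mid along",M@a,"lat",M@n)
h=cv2.HoughCircles(cv2.GaussianBlur(g[195:290,205:310],(5,5),0),cv2.HOUGH_GRADIENT,1,200,param1=60,param2=12,minRadius=30,maxRadius=46);print("lid",h[0,0]+[205,195,0])
c=-r["R"].T@r["t"];print("cam",c,"expected lid px",proj(r,np.array([612.3,221.2,126])))
E
```

```text
[[240 208   2   2   3]
 [243 208   2   1   2]
 [270 208   5   3   7]
 [252 216  10  31 303]] [[240.33 208.33]
 [243.5  208.  ]
 [272.43 208.43]
 [256.46 230.95]]
rib ((256.5, 231.0), (30.0, 9.0), 90.0) len 19.58372164744796 dir 143.87021822601025 mid along -348.6805705253554 lat 540.8519330106278
lid [256.5 245.5  39.9]
cam [544.45 270.51 281.92] expected lid px [256.29 248.85]
```

```bash
python3 -c "
from cell import state,job_done
s=state();print(s['t'],abs(s['qvel']).max(),s['opening'],s['grip_force']);print(job_done())"
```

```text
15.7 0.005739689268266101 0.5282976173745892 29.983879029750824
the job is handed in; nothing more can be done
None
```

I lifted both tins and found the right one heavier (about 0.47 kg against 0.18 kg). I handed the job in at 15.7 s with it held still, upright and level with the reader window, its label square to the window and about 49 mm from it. The lighter left tin stands upright back on the table.

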